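# Gang drawer pulls in the trimming jig

## Task

Get the trimming jig ready for the saw: first turn the black dial of the length stop clockwise until its pointer stands at the brass marker, then turn the steel lock ring above the dial clockwise until it is tight, without shifting the dial. Next take every drawer pull out of the pocket tray and lay it in a slot of the jig, one to a slot, flat side down, its end against the stop bar. When all are in, swing the steel strap over them until it is home under the wing nut, and turn the wing nut clockwise until it is tight, so that the pulls are held; leave the things lying round about where they are.

Things in the scene. Friction and masses are not known exactly. Their poses are not given: they have to be found in the camera images.
- jig: trimming jig fixed on the bench: grey board 285 x 306 x 18 mm (x -125 to 160, y -128 to 178 mm). Origin under it on the bench; x runs away from the robot along the slots, y to the left, z up. Plywood cheek at the left: inner face y = 162, x -120 to 30 mm; brace: face x = 12, y 102 to 162 mm; both up to 95 mm above the bench
- slot1 (a point): rightmost (y = -55 mm in the jig) of the jig's four slots, 28 mm wide, along the jig's x between strips 9 mm high and 115 mm long, open at the near end; at the far end the stop bar crosses it. Point: on the slot's floor, at x = -57.5 mm in the jig, 18 mm above the bench; a pull's underside rests at this height
- slot2 (a point): second from the right (y = -17 mm in the jig) of the jig's four slots, 28 mm wide, along the jig's x between strips 9 mm high and 115 mm long, open at the near end; at the far end the stop bar crosses it. Point: on the slot's floor, at x = -57.5 mm in the jig, 18 mm above the bench; a pull's underside rests at this height
- slot3 (a point): third from the right (y = 21 mm in the jig) of the jig's four slots, 28 mm wide, along the jig's x between strips 9 mm high and 115 mm long, open at the near end; at the far end the stop bar crosses it. Point: on the slot's floor, at x = -57.5 mm in the jig, 18 mm above the bench; a pull's underside rests at this height
- slot4 (a point): leftmost (y = 59 mm in the jig) of the jig's four slots, 28 mm wide, along the jig's x between strips 9 mm high and 115 mm long, open at the near end; at the far end the stop bar crosses it. Point: on the slot's floor, at x = -57.5 mm in the jig, 18 mm above the bench; a pull's underside rests at this height
- stop_face (a point): middle of the near face of the stop bar (aluminium, 150 mm wide, 18 to 39 mm above the bench), axes as the jig's. A pull against the stop has its centre 60 mm nearer the robot (x = -60 mm from here). The dial moves the bar 7 mm nearer per radian of its joint; the bar stands up to a push of 15 N
- dial (a joint): angle of the black ribbed dial on the stop housing, 58 mm across, vertical axis at x = 100, y = 0 mm in the jig, 43 to 61 mm above the bench. Grows clockwise seen from above, 0 to 3.3 rad; stays where it is left (friction about 0.16 Nm)
- dial_grip (a point): point on the dial's axis 54 mm above the bench, at the height to grip the dial; turns with it. Above the dial are the lock ring and the spindle's cap, up to 86 mm above the bench
- pointer_tip (a point): tip of the small steel pointer on the dial's rim, 38 mm from the axis, 45 mm above the bench; turns with the dial
- marker_tip (a point): point of the small brass marker fixed on the scale plate, 41 mm from the dial's axis, top 45 mm above the bench; the pointer is set when it stands straight in front of it, 3 mm away. It lies 0.7 to 2.8 rad clockwise of the pointer's start
- lock_ring (a joint): angle of the steel lock ring on the dial's axis above the dial, 42 mm across, 65 to 80 mm above the bench. Grows clockwise seen from above; slack at first, tight at its end stop, 1.9 rad (friction 0.18 Nm)
- ring_grip (a point): point on the lock ring's axis 73 mm above the bench, at mid height of the ring
- strap_swing (a joint): angle of the steel strap about its vertical pivot at x = -30, y = -105 mm in the jig: near 0 parked, pointing towards the robot; grows clockwise seen from above to its end stop, 1.571 rad: home, across the slots, its notch round the stud under the wing nut. Friction 0.12 Nm; stays where it is left
- strap_knob (a point): middle of the thick part of the round black knob on the strap: 18 mm across, from 6 mm below to 6 mm above this point, 69 mm from the pivot, 88 mm above the bench; pinch it to swing the strap. The strap is 24 mm wide, 56 to 64 mm above the bench; its four rubber feet pass 3 mm over the pulls in the slots
- wing_nut (a joint): angle of the wing nut on the stud at x = -30, y = 120 mm in the jig. Grows clockwise seen from above, wings along the jig's x at 0; tight at its end stop, 3.6 rad (friction 0.12 Nm). Turning it in brings nut and strap 5 mm down in all and presses the sprung feet on the pulls
- nut_grip (a point): point on the nut's axis at mid height of the wings, at first 86 mm above the bench; its x runs along the wings, one blade 62 mm long, 11 mm thick, from 10 mm below to 7 mm above here; under it the hub, 22 mm across. Cheek and brace stand 42 mm from the axis, to the left and beyond
- pull_tray: plywood pocket tray 144 x 173 x 13 mm, fixed on the bench. Origin under its centre; four pockets along its x, at y = -60, -20, 20, 60 mm, each 126 x 29 mm, 8 mm deep, floor 5 mm above the bench
- jig_driver: small screwdriver with a brown wooden handle, 134 mm long, lying on the back right corner of the jig's board; leave it there
- cork_rest: cork sanding block 75 x 45 x 26 mm on the back left corner of the jig's board; leave it there
- steel_tape: yellow tape measure, 36 x 80 x 65 mm, standing on the bench left of the jig; leave it there
- pull_1: drawer pull of dark wood, 120 mm long (its x): flat base 24 mm wide and 12 mm thick, on it a rib 14 mm wide along the whole length, 28 mm high in all; either end may go to the stop. Grip it across the rib, 14 to 26 mm above its underside. Origin: centre of the underside, z up; about 60 g. May be absent
- pull_2: drawer pull of dark wood, 120 mm long (its x): flat base 24 mm wide and 12 mm thick, on it a rib 14 mm wide along the whole length, 28 mm high in all; either end may go to the stop. Grip it across the rib, 14 to 26 mm above its underside. Origin: centre of the underside, z up; about 60 g. May be absent
- pull_3: drawer pull of dark wood, 120 mm long (its x): flat base 24 mm wide and 12 mm thick, on it a rib 14 mm wide along the whole length, 28 mm high in all; either end may go to the stop. Grip it across the rib, 14 to 26 mm above its underside. Origin: centre of the underside, z up; about 60 g. May be absent
- pull_4: drawer pull of dark wood, 120 mm long (its x): flat base 24 mm wide and 12 mm thick, on it a rib 14 mm wide along the whole length, 28 mm high in all; either end may go to the stop. Grip it across the rib, 14 to 26 mm above its underside. Origin: centre of the underside, z up; about 60 g. May be absent

How it is judged:
By the outcome, as a careful person would: the job done as asked, in the order asked, and still so for the second after the job is handed in, with the robot touching nothing.
Of pull_1, pull_2, pull_3, pull_4 only 2 to 4 are there at a start; the rules pass over those that are not, and their reading is None.
At some moment in a run one of pull_1, pull_2, pull_3, pull_4 may be knocked a few centimetres aside while the robot is not near it.
Once in a run the grip may slacken for a moment while it holds something.
It also fails if it takes over 208 s, if anything falls off the work surface, if the arm or the gripper's body presses on something with over 40 N, if the wrist force passes 120 N, or if a joint passes its speed limit or range.

## Robot

A 7-joint arm with a two-finger parallel gripper is mounted at the origin on a cart in front of the work surface, level with it; the furniture and walls round the work are solid. World frame = base frame: x ahead of the robot, y to its left, z up, the work surface at z = 0. Lengths are in m, angles in degrees, forces in N, time in s.
With the tool pointing down it reaches from about 0.4 to 0.9 m from the base axis. Payload 5.5 kg.
Tool frame: the origin (TCP) lies midway between the tips of the shut fingers; the grasp point (between the pads) lies 19 mm behind it; z points along the fingers, y is the line along which they close (so a half turn about z gives the same grasp; the last joint's range is limited). The gripper opens to 92 mm and grips with 3 to 60 N. Pads are 19 mm wide; open, the fingers measure 130 mm over their backs; the gripper's body (75 mm by 190 mm) begins 47 mm behind the grasp point.
Start: joints at [-61.524, 28.699, -24.465, 88.831, 12.651, 65.22, -12.049], TCP at [0.151, 0.632, 0.227] pointing down, gripper open.
Joint ranges: [-164.97, 164.97], [-17.58, 116.51], [-87.97, 89.64], [11.32, 138.91], [-80.73, 260.73], [10.89, 115.49], [-147.41, 147.41]. Speed limits (degrees/s): [147.25, 147.25, 180, 180, 180, 180, 180].

## Interface

Orientations are given as a 3x3 rotation matrix whose columns are the frame's x, y, z axes.
In Python, from rig import ctrl, viewer gives the robot as it stands. The module is installed in compiled form; this text tells all that it offers. Calls block until the motion is done:
- ctrl.reach(position, orientation): joint-space move of the TCP to a pose.
- ctrl.move_l(position, speed=0.15, rot=None, threshold=None): straight line of the TCP; rot=None keeps the orientation; speed is the mean speed in m/s. With threshold (N) it stops when the force on the tool has changed by that much, and returns True; else False.
- ctrl.movej(angles): joint-space move.
- ctrl.set_gripper(opening, grip_force=None): finger opening in m; grip_force is the grip in N (None keeps the last); returns when the fingers have stopped.
- ctrl.pause(seconds).
- ctrl.inverse_kinematics(position, orientation): joint angles nearest the present ones, or None.
- ctrl.sense(): the state.
- viewer.read_camera(name): name is "scene" or "top" or "wrist"; returns a dict with "image" (480x640x3 uint8, red, green, blue), "range_z" (480x640 float32, m along the optical axis (not along the pixel's ray), 0 where there is no reading), "intrinsics" (3x3 intrinsics, pixels), "T" (4x4, takes a point from camera to world coordinates). Camera axes: x right, y down, z forward; pixel columns grow to the right and rows downward; lengths in m; the calibration is good to about 2 mm. A picture is of the moment at which its call begins.
A pose or a line that the arm cannot do raises ctrl.PlanningError and nothing moves.
- ctrl.hand_in(): hands the job in; it is judged then, once.
The state is a dict: "clock": time; "q": joint angles; "joint_vel": joint speeds; "joint_torque": joint torques, N m; "ee_pos": TCP position; "eef_rot": TCP orientation; "force": force on the tool from outside, world axes, zero at the start; "wrist_torque": the same for the moment, N m; "finger_gap": finger opening in m; "gripper_force": force on a finger pad.
Only numpy, scipy, OpenCV 4.12 (cv2) and the standard library are available. Lean on these libraries where they do the work, as an engineer would, in place of code of your own. Each camera call takes 0.05 s, during which the arm holds its last target. There are 200 camera calls.

## Working session

There is one attempt and no reset: what is moved stays moved. The work goes in short steps, each a Python script; the robot and the scene stay as the last script left them, time stands still between calls to the robot, and variables do not carry over. Pictures are saved under pics/ and viewed, at most 14 in all, crops included, and the job is handed in when it is done.

```bash
mkdir -p pics
cat > h.py <<'E'
import numpy as np, cv2, pickle
from rig import ctrl, viewer
def snap(name, fn):
    d=viewer.read_camera(name); pickle.dump(d,open(f'pics/{fn}.pkl','wb'))
    cv2.imwrite(f'pics/{fn}.png',d['image'][:,:,::-1]); return d
def load(fn): return pickle.load(open(f'pics/{fn}.pkl','rb'))
def cloud(d):
    K=d['intrinsics'];z=d['range_z'];v,u=np.mgrid[:480,:640]
    p=np.stack([(u-K[0,2])*z/K[0,0],(v-K[1,2])*z/K[1,1],z],-1)
    return p@d['T'][:3,:3].T+d['T'][:3,3]
def at(d,u,v,z):  # pixel ray onto plane at height z
    K=d['intrinsics'];r=d['T'][:3,:3]@np.array([(u-K[0,2])/K[0,0],(v-K[1,2])/K[1,1],1]);o=d['T'][:3,3]
    return o+r*(z-o[2])/r[2]
def proj(d,p):
    c=d['T'][:3,:3].T@(np.asarray(p)-d['T'][:3,3]);q=d['intrinsics']@c;return q[:2]/q[2]
def down(a):  # tool down, tool x at world angle a (deg); closing axis y = x rotated -90
    c,s=np.cos(np.radians(a)),np.sin(np.radians(a)); return np.array([[c,s,0],[s,-c,0],[0,0,-1]])
E
python3 - <<'E'
from h import *
for n in('scene','top'):
    d=snap(n,n+'0'); print(n,d['T'].round(3).tolist(),d['intrinsics'].round(1).tolist())
print(ctrl.sense())
E
```

```text
scene [[-0.893, -0.216, 0.395, 0.123], [-0.449, 0.471, -0.759, 0.969], [-0.022, -0.855, -0.518, 0.559], [0.0, 0.0, 0.0, 1.0]] [[480.7, 0.0, 319.7], [0.0, 480.7, 242.3], [0.0, 0.0, 1.0]]
top [[0.005, -0.985, 0.171, 0.281], [-1.0, -0.006, -0.005, 0.256], [0.006, -0.171, -0.985, 1.306], [0.0, 0.0, 0.0, 1.0]] [[594.0, 0.0, 315.6], [0.0, 594.0, 235.9], [0.0, 0.0, 1.0]]
{'clock': 0.1, 'q': array([-61.52461942,  28.74728199, -24.45469094,  88.88496834,
        12.65094934,  65.21823982, -12.04839077]), 'joint_vel': array([ 0.08685954,  0.07274058,  0.05467163, -0.21752144, -0.06043288,
        0.00165756, -0.00823045]), 'joint_torque': array([-1.23785526e-02, -5.67862773e+01, -5.83827719e+00, -2.79913008e+01,
       -6.88806851e-02,  2.40733498e-02,  4.53288487e-05]), 'ee_pos': array([0.15047201, 0.63171082, 0.22579905]), 'eef_rot': array([[-9.72811533e-01,  2.31597739e-01, -4.56913221e-04],
       [ 2.31598180e-01,  9.72810160e-01, -1.63549056e-03],
       [ 6.57139073e-05, -1.69684435e-03, -9.99998558e-01]]), 'force': array([ 0.49181953, -0.09889272, -0.23682805]), 'wrist_torque': array([-0.05628489, -0.00914711, -0.0266494 ]), 'gripper_force': 0.0, 'finger_gap': 0.091829013542064}
```

View pics/top0.png

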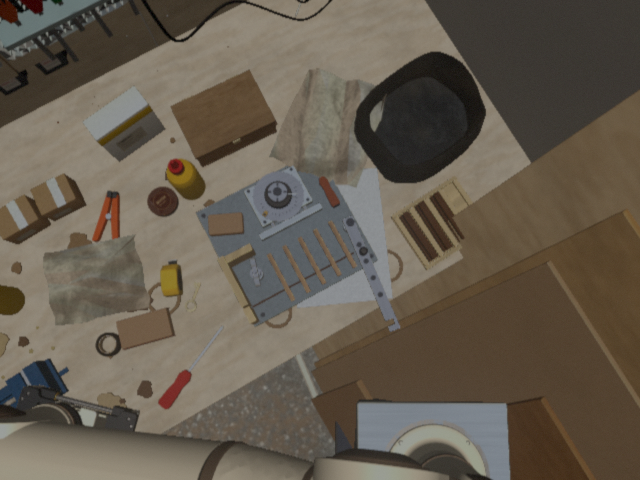

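View pics/scene0.png

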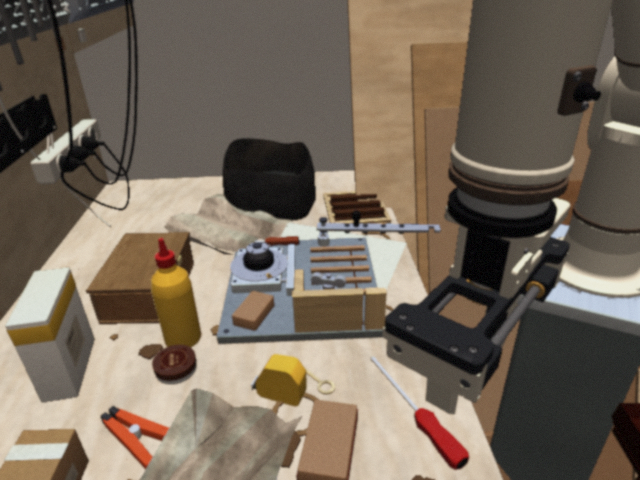

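Run:
```python
import cv2
i=cv2.imread('pics/top0.png')[150:340,200:466]
cv2.imwrite('pics/c1.png',cv2.resize(i,None,fx=3,fy=3,interpolation=cv2.INTER_CUBIC))
```

```text
(no output)
```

View pics/c1.png

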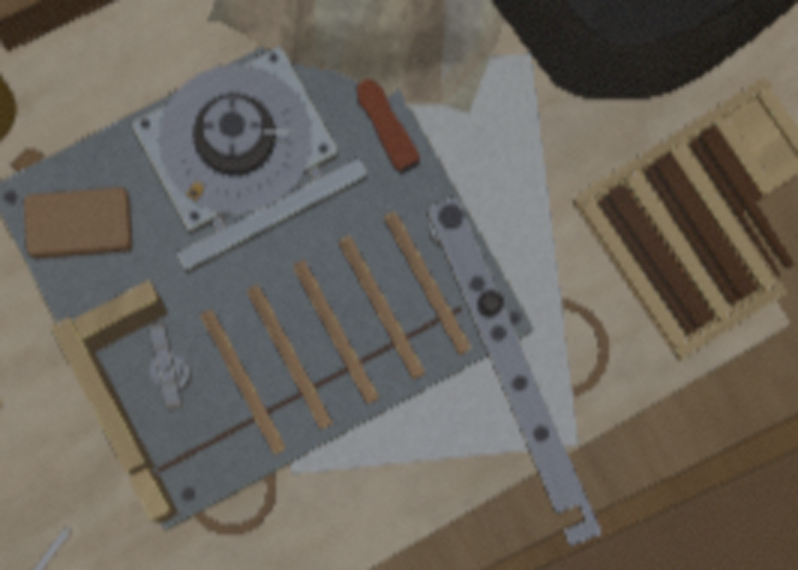

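```bash
cat >> h.py <<'E'
def fit(J,W):  # 2D rigid jig->world
    J=np.array(J,float);W=np.array(W,float)[:,:2];jm,wm=J.mean(0),W.mean(0);a=J-jm;b=W-wm
    th=np.arctan2((a[:,0]*b[:,1]-a[:,1]*b[:,0]).sum(),(a*b).sum());R=np.array([[np.cos(th),-np.sin(th)],[np.sin(th),np.cos(th)]])
    t=wm-R@jm; return th,t,np.linalg.norm(J@R.T+t-W,axis=1)
E
python3 - <<'E'
from h import *
d=load('top0')
c=lambda u,v,z:at(d,200+u/3,150+v/3,z)
W=[c(232,125,.086),c(452,216,.07),c(169,371,.093),c(166,525,.018),c(530,335,.018)]
J=[(.1,0),(-.03,-.105),(-.03,.12),(-.125,.178),(-.125,-.128)]
th,t,r=fit(J,W);print(np.degrees(th),t,r, np.array(W).round(3))
for p in [(612,190,.033),(700,325,.033),(655,160,.033),(740,295,.033),(705,130,.033),(785,265,.033),(583,200,.013),(685,355,.013),(765,88,.013)]: print(c(*p).round(3))
P=cloud(d)
for u,v in [(232,125),(285,132),(655,257),(700,225),(745,193),(730,165),(770,240),(785,265),(770,130),(490,303)]: print((u,v),P[150+v//3,200+u//3].round(3))
E
```

```text
28.56413742910093 [0.50026304 0.28337838] [0.00073244 0.00242506 0.00487326 0.00531228 0.00586182] [[0.588 0.332 0.086]
 [0.526 0.176 0.07 ]
 [0.413 0.371 0.093]
 [0.31  0.378 0.018]
 [0.449 0.116 0.018]]
[0.554 0.057 0.033]
[ 0.455 -0.005  0.033]
[0.577 0.025 0.033]
[ 0.477 -0.034  0.033]
[ 0.599 -0.013  0.033]
[ 0.499 -0.068  0.033]
[0.55  0.075 0.013]
[0.435 0.003 0.013]
[ 0.637 -0.063  0.013]
(232, 125) [0.589 0.332 0.085]
(285, 132) [0.592 0.296 0.046]
(655, 257) [0.507 0.026 0.024]
(700, 225) [ 0.528 -0.006  0.034]
(745, 193) [ 0.553 -0.04   0.033]
(730, 165) [ 0.573 -0.029  0.033]
(770, 240) [ 0.519 -0.059  0.023]
(785, 265) [ 0.501 -0.068  0.025]
(770, 130) [ 0.608 -0.066  0.004]
(490, 303) [0.462 0.152 0.089]
```

Run:
```python
from h import *
for a in range(-180,180,30):
    q=ctrl.inverse_kinematics([.588,.332,.30],down(a)); print(a,None if q is None else q.round(0))
P=cloud(load('top0')).reshape(-1,3);r=np.hypot(P[:,0]-.588,P[:,1]-.332)
for k in range(0,70,4):
    m=(r>=k/1e3)&(r<(k+4)/1e3); print(k,np.percentile(P[m,2],[10,50,90]).round(3))
q=ctrl.inverse_kinematics([.53,.15,.30],down(-150)) 
ctrl.reach([.588,.332,.30],down(-150 if 0 else -60))
snap('wrist','w1');s=ctrl.sense();print(s['clock'],s['q'].round(0),load('w1')['T'].round(3))
```

```text
-180 [-19.  28. -19.  80.   9.  74.  52.]
-150 [-16.  28. -24.  80.  11.  74.  80.]
-120 [-12.  29. -30.  80.  15.  75. 108.]
-90 [ -8.  30. -36.  80.  18.  76. 135.]
-60 [ -75.   55.   87.   82.  -55.   92. -143.]
-30 [ -74.   48.   78.   82.  -47.   86. -118.]
0 [ -41.   27.   14.   81.   -7.   73. -117.]
30 [-37.  26.   8.  81.  -4.  73. -89.]
60 [-32.  26.  -0.  80.   0.  73. -62.]
90 [-27.  27.  -7.  80.   3.  73. -34.]
120 [-23.  27. -13.  80.   6.  74.  -6.]
150 [-19.  27. -19.  80.   9.  74.  22.]
0 [0.081 0.085 0.087]
4 [0.078 0.085 0.089]
8 [0.076 0.081 0.088]
12 [0.076 0.079 0.082]
16 [0.06  0.078 0.082]
20 [0.059 0.063 0.08 ]
24 [0.041 0.059 0.063]
28 [0.039 0.046 0.062]
32 [0.039 0.042 0.046]
36 [0.038 0.041 0.045]
40 [0.038 0.041 0.045]
44 [0.039 0.042 0.045]
48 [0.037 0.041 0.045]
52 [0.034 0.041 0.044]
56 [0.034 0.039 0.042]
60 [0.032 0.038 0.041]
64 [0.016 0.035 0.041]
68 [0.014 0.02  0.041]
2.1167 [ -75.   55.   87.   82.  -55.   92. -143.] [[-0.865 -0.479 -0.148  0.627]
 [-0.501  0.828  0.251  0.265]
 [ 0.002  0.292 -0.957  0.458]
 [ 0.     0.     0.     1.   ]]
```

View w1.

View pics/w1.png

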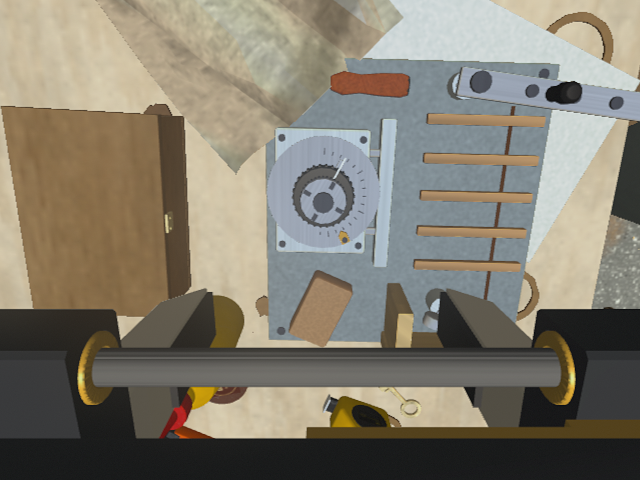

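Run:
```python
import cv2
i=cv2.imread('pics/w1.png')[130:280,255:405]
cv2.imwrite('pics/c2.png',cv2.resize(i,None,fx=4,fy=4,interpolation=cv2.INTER_CUBIC))
```

```text
(no output)
```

View pics/c2.png

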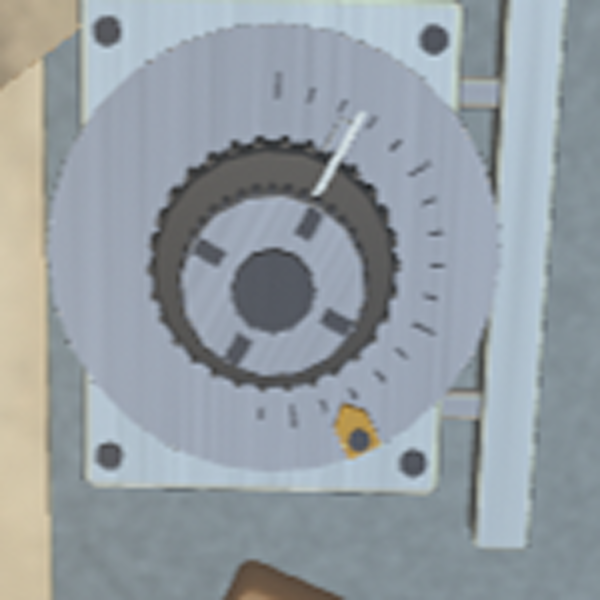

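Run:
```python
from h import *
d=load('w1')
pts=[(428,119,.027,0,-.074),(545,122,.027,-.115,-.074),(415,265,.027,0,.078),(520,268,.027,-.115,.078),(323.25,202.25,.086,.1,0),(481,82,.066,-.03,-.105)]
W=[at(d,*p[:3]) for p in pts];th,t,r=fit([p[3:] for p in pts],W);print(np.degrees(th),t,r.round(4))
R=np.array([[np.cos(th),-np.sin(th)],[np.sin(th),np.cos(th)]])
ax=R@[.1,0]+t; print('axis',ax,W[4])
P=at(d,345.5,158.25,.045)[:2]-ax; M=at(d,340.75,231,.045)[:2]-ax; B=at(d,344.5,239.5,.045)[:2]-ax
for v in(P,M,B): print(np.linalg.norm(v),np.degrees(np.arctan2(v[1],v[0])))
k=at(d,567,92,.094);print('knob',k, np.linalg.norm(k[:2]-(R@[-.03,-.105]+t)))
for n,q in dict(s=(390,119,.039),e=(381,266,.039)).items(): print(n,(R.T@(at(d,*q)[:2]-t)).round(4))
```

```text
28.17311257217993 [0.50158163 0.28506841] [0.0012 0.0013 0.0006 0.0004 0.0008 0.0028]
axis [0.58973414 0.33228212] [0.59020328 0.33294861 0.086     ]
0.039806132704301854 -90.93731945744081
0.041821995059091434 143.56738025379641
0.0515969267713764 143.5706750110495
knob [0.46536544 0.15386243 0.094     ] 0.06419629345236498
s [ 0.0398 -0.0723]
e [0.0379 0.0762]
```

```bash
cat >> h.py <<'E'
TH=28.17; JT=np.array([.5016,.2851]); c_,s_=np.cos(np.radians(TH)),np.sin(np.radians(TH)); JR=np.array([[c_,-s_],[s_,c_]])
def j2w(x,y,z): return np.r_[JR@[x,y]+JT,z]
def turn(p,a0,a1,step=30,lim=None):
    n=int(np.ceil(abs(a1-a0)/step))
    for a in np.linspace(a0,a1,n+1)[1:]:
        ctrl.move_l(p,rot=down(a)); s=ctrl.sense()
        print(round(a),'t',round(s['clock'],1),'F',s['force'].round(1),'Mz',s['wrist_torque'].round(2)[2],'gap',round(s['finger_gap'],4))
        if lim and abs(s['wrist_torque'][2])>lim: return a
    return a1
E
python3 - <<'E'
from h import *
P=cloud(load('top0')).reshape(-1,3);p=j2w(.1,0,.049);print(p)
m=(np.hypot(P[:,0]-p[0],P[:,1]-p[1])<.16)&(P[:,2]>.1);print('tall',m.sum(),P[m].max(0) if m.any() else '')
q=ctrl.inverse_kinematics(p,down(114.5));print(q.round(0))
ctrl.movej([-20,28,-15,80,8,74,-10])   # unwind to the good branch
a=240
ctrl.reach([p[0],p[1],.16],down(a)); print(ctrl.sense()['q'].round(0))
ctrl.move_l([p[0],p[1],.075]); hit=ctrl.move_l(p,speed=.04,threshold=6); s=ctrl.sense();print(hit,s['ee_pos'],s['force'],s['clock'])
if not hit:
    ctrl.set_gripper(0.0,40); s=ctrl.sense();print(s['finger_gap'],s['gripper_force'],s['force'],s['wrist_torque'])
    turn(p,a,a-60)
E
```

```text
[0.58975508 0.33230893 0.049     ]
tall 2 [0.4666101  0.40106778 0.10102372]
[-60.  49.  43.  93. -39.  55.  22.]
[ -6.  39. -38.  88.  26.  63. 100.]
False [0.58977567 0.33244329 0.04900339] [0.23408397 0.45781563 0.49340156] 7.3083
0.05682566359119642 39.99998688697815 [ 2.25703984 -1.55763146  0.11239829] [-0.01759927 -0.24150907  0.02414538]
210 t 8.6 F [ 2.8 -0.7 -0.4] Mz -0.11 gap 0.0569
180 t 9.3 F [ 4.5  0.4 -0.7] Mz -0.06 gap 0.0568
```

Run:
```python
from h import *
p=j2w(.1,0,.049)
turn(p,180,114.5)
ctrl.set_gripper(.088); ctrl.move_l([p[0],p[1],.2]); d=snap('wrist','w2'); print(ctrl.sense()['clock'],proj(d,j2w(.1,0,.045)))
u,v=proj(d,j2w(.1,0,.05)).astype(int); i=d['image'][max(0,v-90):v+90,max(0,u-90):u+90,::-1]; print(u-90,v-90)
cv2.imwrite('pics/c3.png',cv2.resize(i,None,fx=3.3,fy=3.3,interpolation=cv2.INTER_CUBIC))
```

```text
158 t 9.8 F [ 5.2 -0.6 -0.6] Mz -0.1 gap 0.057
136 t 10.4 F [ 5.   0.2 -0.9] Mz -0.18 gap 0.0572
114 t 10.9 F [ 4.3  0.2 -1.4] Mz -0.15 gap 0.0569
12.825 [327.05279279 221.8539611 ]
237 133
```

View pics/c3.png

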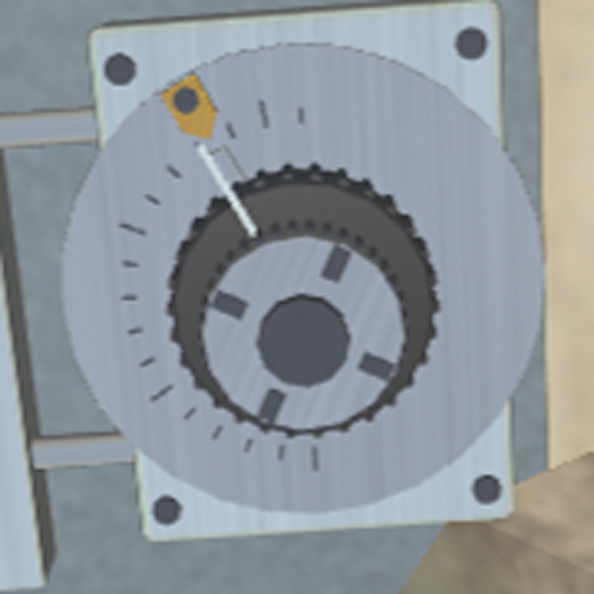

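Run:
```python
from h import *
d=load('w2'); i=d['image'][145:215,275:345,::-1]
cv2.imwrite('pics/c4.png',cv2.resize(i,None,fx=8,fy=8,interpolation=cv2.INTER_CUBIC))
```

```text
(no output)
```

View pics/c4.png

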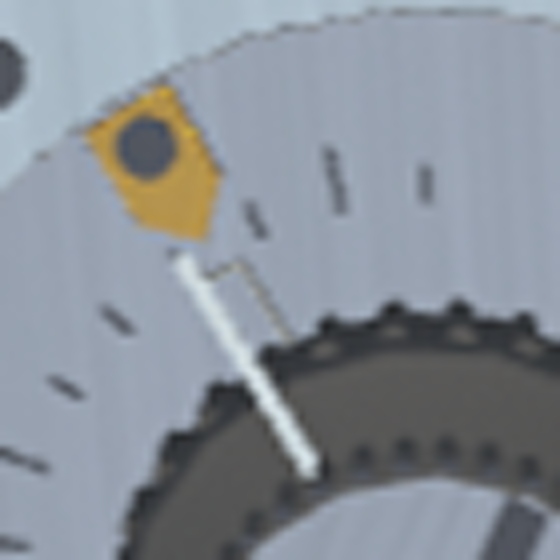

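Run:
```python
from h import *
for fn,tip,base,mt,ms in [('w2',(298.0,176.9),(314,204.4),(300.6,175),(293.4,163.4)),('w1',(345.5,158.25),(334.5,178),(340.75,231),(344.8,240))]:
    d=load(fn);P=cloud(d);ax=j2w(.1,0,0)[:2]
    print(fn,'cam',d['T'][:3,3].round(3))
    for n,(u,v),z in(('tip',tip,.045),('base',base,.045),('base',base,.062),('mtip',mt,.045),('mscrew',ms,.045)):
        w=at(d,u,v,z)[:2]-ax; print(n,z,np.linalg.norm(w).round(4),np.degrees(np.arctan2(w[1],w[0])).round(1))
    for f in(.06,.15,.3,.5,.7,.85):
        u,v=np.round((1-f)*np.array(tip)+f*np.array(base)).astype(int); print(f,P[v-1:v+2,u-1:u+2,2].round(4).tolist())
    u,v=np.round(ms).astype(int);print('m',P[v-1:v+2,u-1:u+2,2].round(4).tolist())
    # cap centre
    m=(P[...,2]>.0835)&(np.hypot(P[...,0]-ax[0],P[...,1]-ax[1])<.02); print('cap',P[m].mean(0),ax,m.sum())
```

```text
w2 cam [0.557 0.404 0.358]
tip 0.045 0.0403 146.6
base 0.045 0.0167 150.5
base 0.062 0.0194 143.0
mtip 0.045 0.0405 143.2
mscrew 0.045 0.0503 143.7
0.06 [[0.0605, 0.0428, 0.0421], [0.0634, 0.0627, 0.0446], [0.0614, 0.0617, 0.0623]]
0.15 [[0.0617, 0.0623, 0.0467], [0.0624, 0.0628, 0.0468], [0.0636, 0.0616, 0.062]]
0.3 [[0.0621, 0.0466, 0.0482], [0.0618, 0.0641, 0.0477], [0.0613, 0.0629, 0.0481]]
0.5 [[0.0627, 0.0623, 0.0563], [0.0631, 0.0625, 0.0609], [0.0627, 0.0629, 0.0615]]
0.7 [[0.0631, 0.062, 0.063], [0.0618, 0.0624, 0.0624], [0.0624, 0.0624, 0.0633]]
0.85 [[0.0625, 0.0634, 0.0624], [0.0628, 0.0618, 0.0632], [0.0631, 0.0629, 0.0625]]
m [[0.0492, 0.0481, 0.0486], [0.0482, 0.0489, 0.0489], [0.0488, 0.0481, 0.0468]]
cap [0.58995871 0.33352118 0.08724076] [0.58975508 0.33230893] 610
w1 cam [0.627 0.265 0.458]
tip 0.045 0.0398 -91.0
base 0.045 0.0182 -93.5
base 0.062 0.0202 -88.7
mtip 0.045 0.0418 143.6
mscrew 0.045 0.0522 143.7
0.06 [[0.0635, 0.0632, 0.0427], [0.0635, 0.0626, 0.0446], [0.0624, 0.0435, 0.0424]]
0.15 [[0.0623, 0.0624, 0.0435], [0.0615, 0.0432, 0.043], [0.0629, 0.0441, 0.042]]
0.3 [[0.0616, 0.0619, 0.0461], [0.0623, 0.0631, 0.0435], [0.0623, 0.0443, 0.0428]]
0.5 [[0.0628, 0.0641, 0.0431], [0.0624, 0.4581, 0.0432], [0.0635, 0.0436, 0.0441]]
0.7 [[0.0628, 0.062, 0.0588], [0.0631, 0.0618, 0.0625], [0.0632, 0.0635, 0.0605]]
0.85 [[0.0627, 0.0628, 0.0608], [0.0624, 0.0636, 0.0623], [0.063, 0.0615, 0.0622]]
m [[0.0482, 0.0473, 0.0487], [0.0499, 0.0465, 0.0481], [0.0467, 0.0476, 0.0463]]
cap [0.59405258 0.32629545 0.20298881] [0.58975508 0.33230893] 552
```

Run:
```python
from h import *
d=load('w2')
for ax in (j2w(.1,0,0)[:2],np.array([.5899,.3333])):
  for n,(u,v),z in(('tip',(298,176.9),.062),('mid',(306,190.6),.062),('base',(314,204.4),.062),('mtip',(300.6,175),.047),('mscrew',(293.4,163.4),.047)):
    w=at(d,u,v,z)[:2]-ax; print(n,np.linalg.norm(w).round(4),np.degrees(np.arctan2(w[1],w[0])).round(1))
```

```text
tip 0.0418 143.5
mid 0.0307 143.3
base 0.0194 143.0
mtip 0.0407 142.9
mscrew 0.0505 143.4
tip 0.0413 144.7
mid 0.0303 145.0
base 0.019 145.7
mtip 0.0402 144.1
mscrew 0.05 144.4
```

Run:
```python
from h import *
p=j2w(.1,0,.066); p[:2]=[.5898,.3327]
ctrl.move_l([p[0],p[1],.13],rot=down(180)); ctrl.reach([p[0],p[1],.13],down(245)); 
ctrl.set_gripper(.06)
hit=ctrl.move_l(p,speed=.06,threshold=6); print(hit,ctrl.sense()['ee_pos'])
if not hit:
    ctrl.set_gripper(0.0,40); s=ctrl.sense();print(s['finger_gap'],s['gripper_force'],s['force'],s['wrist_torque'])
    a=turn(p,245,155,30,.4)
    if a==155: a=turn(p,155,115,5,.4)
    print(a)
```

```text
False [0.59015415 0.33298518 0.0665543 ]
0.04115326533759821 40.00012993812561 [3.25424054 0.2987921  0.69359505] [-0.06586538 -0.35716307  0.04690033]
215 t 18.1 F [ 3.3 -2.   1. ] Mz -0.18 gap 0.0408
185 t 18.8 F [ 3.8 -2.1  2.4] Mz -0.12 gap 0.041
155 t 19.4 F [ 1.1 -2.7  6. ] Mz 0.98 gap 0.0409
150 t 19.7 F [-1.  -2.1  7. ] Mz 0.51 gap 0.0409
150.0
```

Run:
```python
from h import *
p=j2w(.1,0,.049)
ctrl.set_gripper(.088); ctrl.move_l([p[0],p[1],.2],rot=down(114.5)); d=snap('wrist','w3'); print(ctrl.sense()['clock'],ctrl.sense()['q'].round(0),d['T'][:3,3])
i=d['image'][131:311,237:417,::-1]
cv2.imwrite('pics/c5.png',cv2.resize(i,None,fx=3.3,fy=3.3,interpolation=cv2.INTER_CUBIC))
```

```text
21.6833 [-30.  31.  -3.  87.   2.  63.  -8.] [0.55684299 0.40446489 0.35826831]
```

View pics/c5.png

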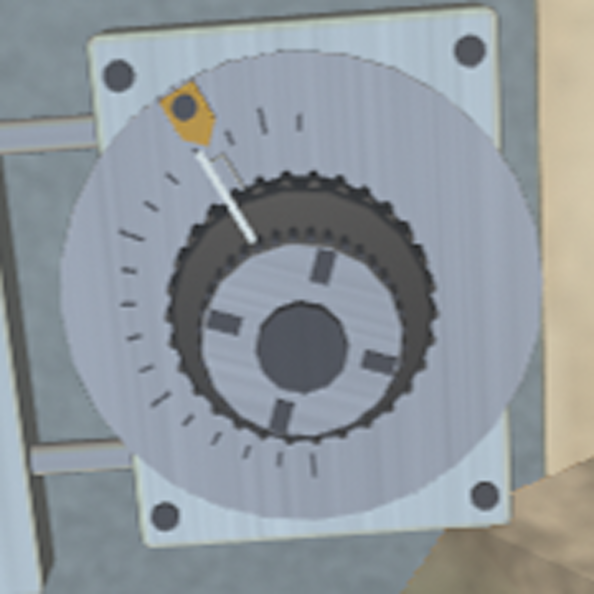

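Run:
```python
from h import *
p=j2w(.1,0,.066); p[:2]=[.5898,.3329]
ctrl.set_gripper(.06); ctrl.move_l([p[0],p[1],.13],rot=down(160)); ctrl.move_l(p,speed=.08)
ctrl.set_gripper(0.0,50); print(ctrl.sense()['wrist_torque'])
a=turn(p,160,142,3,.9)
ctrl.set_gripper(.07);ctrl.move_l([p[0],p[1],.2],rot=down(114.5)); d=snap('wrist','w4')
i=d['image'][131:311,237:417,::-1]
cv2.imwrite('pics/c6.png',np.hstack([cv2.resize(load(n)['image'][181:281,277:377,::-1],None,fx=4,fy=4,interpolation=cv2.INTER_CUBIC) for n in('w3','w4')]))
```

```text
[-0.49917384  0.2907936   0.07741991]
157 t 24.9 F [-1.9 -2.5  5.7] Mz 1.33 gap 0.0407
```

View pics/c6.png

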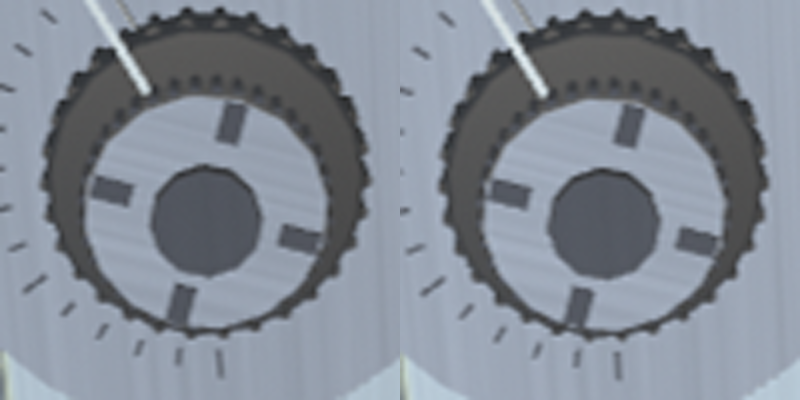

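Run:
```python
from h import *
ctrl.set_gripper(.03)
ctrl.reach([.53,.02,.24],down(212)); d=snap('wrist','w5'); s=ctrl.sense();print(s['clock'],s['q'].round(0))
P=cloud(load('top0')).reshape(-1,3)
for c in ((.505,.026),(.528,-.006),(.55,-.04)):
    n=np.array([np.cos(np.radians(302)),np.sin(np.radians(302))]);l=np.array([-n[1],n[0]])
    q=P[:,:2]-c;m=(abs(q@n)<.11)&(abs(q@l)<.055)&(P[:,2]>.07);print(m.sum(),P[m].max(0) if m.any() else 0)
```

```text
29.425 [  8.  15. -16. 105.   5.  61. 113.]
150 [ 0.55802561 -0.06449483  0.09272277]
922 [ 0.57820596 -0.06449483  0.17087963]
1844 [ 0.60009767 -0.06449483  0.254064  ]
```

View pics/w5.png

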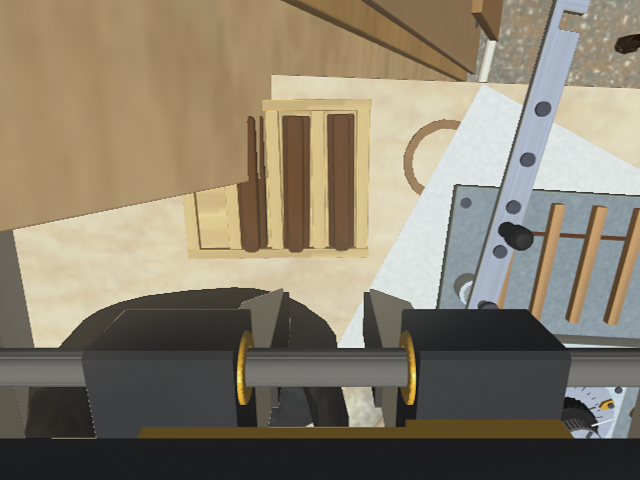

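Run:
```python
from h import *
for f in('top0','w5','scene0'):
    P=cloud(load(f)); X=P.reshape(-1,3)
    print(f)
    for x0 in np.arange(.3,.75,.05):
        row=[]
        for y0 in np.arange(-.25,.06,.03):
            m=(X[:,0]>=x0)&(X[:,0]<x0+.05)&(X[:,1]>=y0)&(X[:,1]<y0+.03)&(X[:,2]<.6)
            row.append('%4d/%-4d'%tuple(np.percentile(X[m,2],[5,97])*1000) if m.sum()>3 else '   -     ')
        print('%.2f'%x0,*row)
d=load('w5');P=cloud(d)
for u,v in[(100,100),(200,150),(230,180),(245,175),(260,90),(300,60),(150,200),(330,180),(295,180),(252,220),(253,130),(215,220)]: print((u,v),P[v,u].round(3))
```

```text
top0
0.30  200/231   154/228   100/176    46/122    -6/69    -59/15   -118/-39  -197/-97  -283/-168 -356/-237 -422/61  
0.35  204/263   200/231   151/226    98/174    12/117   -69/45   -141/-25  -212/-134 -272/-194 -305/0    -378/3   
0.40  237/312   204/261   140/229    68/189     0/75    -61/13   -116/-3   -167/4    -210/14     -5/4      -5/5   
0.45  278/352   209/284   147/224    94/169    41/117    -6/64     -5/22      0/34      4/35     -3/24     -4/4   
0.50  304/378   251/325   199/272   145/220    91/169    40/115     8/64      7/34      5/34      6/35     -3/28  
0.55  355/426   302/376   248/325   195/271    77/213     2/144     2/76      6/35      6/35     -2/31     -4/31  
0.60  401/457   350/424    -1/358    -4/288    -5/4      -4/14     -1/16     -3/94     -3/131    -3/124    -3/117 
0.65    0/449    -5/4      -5/4      -5/4      -4/4      -5/104    -3/140    -1/139    36/137    35/44     35/80  
0.70   24/478    -2/502    -4/4      -5/4      -4/112     0/134    35/134    35/44     35/44     35/44     35/43  
w5
0.30    -         -         -         -         -        
[... 1722 characters left out ...]
-1/2       0/14      0/14     -1/33     -1/133    -1/124     0/116 
0.65    0/447    -1/2      -1/2      -1/1      -1/2      -2/1       0/139     0/141   106/137     -         -     
0.70   25/445     1/444    -1/2      -1/1       -        44/132    62/136     -         -         -         -     
(100, 100) [ 0.524 -0.129  0.153]
(200, 150) [ 0.534 -0.084  0.084]
(230, 180) [ 0.549 -0.058  0.055]
(245, 175) [ 0.543 -0.052  0.037]
(260, 90) [ 0.478 -0.077  0.016]
(300, 60) [ 0.435 -0.067 -0.047]
(150, 200) [ 0.57  -0.088  0.129]
(330, 180) [0.511 0.014 0.019]
(295, 180) [ 0.525 -0.013  0.034]
(252, 220) [ 0.575 -0.027  0.035]
(253, 130) [ 0.508 -0.065  0.031]
(215, 220) [ 0.603 -0.058  0.006]
```

```bash
python3 - <<'E'
from h import *
A=np.array([np.cos(np.radians(30)),np.sin(np.radians(30))]);N=np.array([A[1],-A[0]])
for f in('w5','top0'):
    d=load(f);X=cloud(d).reshape(-1,3)
    s=X[:,:2]@A;n=X[:,:2]@N
    m=(abs(X[:,2]-(X[:,0]-1.77*X[:,1]-.597))<.02)&(X[:,2]>.06)&(X[:,2]<.2)&(s<.46)
    C=np.linalg.lstsq(np.c_[X[m,:2],np.ones(m.sum())],X[m,2],rcond=None)[0];r=X[m,2]-np.c_[X[m,:2],np.ones(m.sum())]@C
    print(f,m.sum(),C.round(3),r.std(),'smax',np.percentile(s[m],[90,99,100]).round(3), 'dir',np.degrees(np.arctan2(C[0],-C[1])))
    for n0 in np.arange(.12,.46,.03):
        b=(n>=n0)&(n<n0+.03)&(s>.455)&(s<.62)&(X[:,2]>.07)&(X[:,2]<.16); print('n%.2f'%n0, np.sort(s[b])[:200:20].round(3) if b.sum()>5 else '-')
d=load('w5')
for q in [(252,116,.033),(252,248,.033),(243,250,.017),(265,250,.017),(295,116,.033),(295,250,.033),(341,115,.033),(341,248,.033)]:
    w=at(d,*q)[:2];print(q,w.round(4),(w@A).round(4),(w@N).round(4))
E
python3 - <<'E'
import cv2
i=cv2.imread('pics/w5.png')[65:265,170:390]
cv2.imwrite('pics/c7.png',cv2.resize(i,None,fx=3,fy=3,interpolation=cv2.INTER_CUBIC))
E
```

```text
w5 45581 [ 1.014 -1.76  -0.605] 0.0014127461953447125 smax [0.437 0.449 0.451] dir 29.939465098736164
n0.12 -
n0.15 -
n0.18 -
n0.21 [0.608 0.612 0.615 0.617 0.619 0.62 ]
n0.24 [0.562 0.564 0.566 0.567 0.568 0.568 0.569 0.57  0.57  0.571]
n0.27 [0.56  0.562 0.563 0.565 0.567 0.569 0.571]
n0.30 [0.551 0.552]
n0.33 [0.551 0.552 0.553 0.554]
n0.36 -
n0.39 -
n0.42 [0.564 0.565 0.566 0.566 0.567 0.567 0.568 0.568 0.568 0.569]
n0.45 [0.576 0.577 0.578 0.58  0.581 0.584 0.592 0.599 0.603 0.605]
top0 4441 [ 0.997 -1.754 -0.598] 0.0044292486275197005 smax [0.435 0.449 0.451] dir 29.624702620009657
n0.12 -
n0.15 -
n0.18 -
n0.21 [0.601 0.61  0.616]
n0.24 [0.562 0.57  0.573 0.576 0.579 0.581 0.583 0.586 0.588 0.591]
n0.27 [0.554 0.557 0.56  0.561 0.563 0.564 0.566 0.568 0.57  0.571]
n0.30 [0.551 0.553 0.555 0.556 0.558 0.559 0.561 0.563 0.564 0.568]
n0.33 [0.551 0.554 0.556 0.557 0.56  0.561 0.564 0.566 0.571]
n0.36 [0.554 0.557 0.559 0.561 0.563 0.565 0.568 0.571 0.576]
n0.39 [0.559 0.562 0.564 0.567 0.569 0.572 0.575 0.579]
n0.42 [0.566 0.571 0.575 0.579 0.582 0.586 0.59  0.595 0.601]
n0.45 [0.579 0.595 0.601 0.605 0.608 0.611 0.614 0.617 0.62 ]
(252, 116, 0.033) [ 0.4982 -0.0705] 0.3962 0.3102
(252, 248, 0.033) [ 0.5985 -0.0147] 0.511 0.312
(243, 250, 0.017) [ 0.6107 -0.0207] 0.5185 0.3233
(265, 250, 0.017) [ 0.5996 -0.003 ] 0.5178 0.3025
(295, 116, 0.033) [ 0.4794 -0.0403] 0.395 0.2746
(295, 250, 0.033) [0.5795 0.0193] 0.5116 0.273
(341, 115, 0.033) [ 0.4586 -0.0085] 0.3929 0.2366
(341, 248, 0.033) [0.5559 0.0537] 0.5082 0.2314
```

View pics/c7.png

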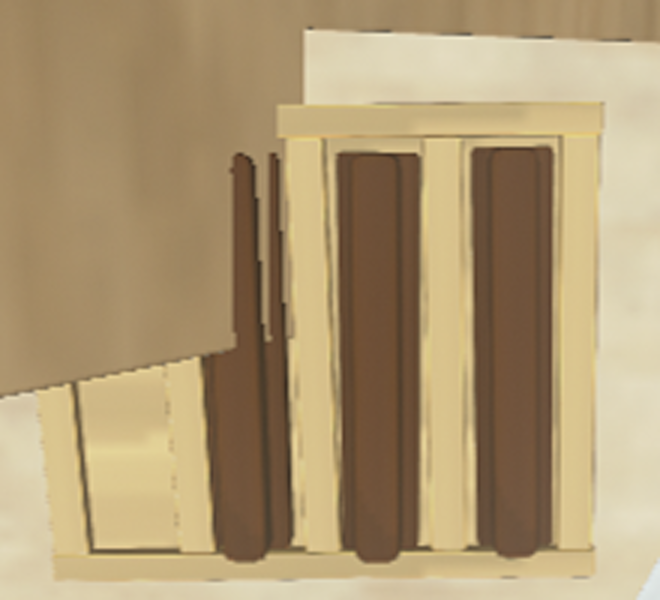

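```bash
cat >> h.py <<'E'
def ribs(fn,lims,smin=0):
    X=cloud(load(fn)).reshape(-1,3);A=np.array([np.cos(np.radians(30)),np.sin(np.radians(30))]);N=np.array([A[1],-A[0]])
    s,n=X[:,:2]@A,X[:,:2]@N;out=[]
    for lo,hi in lims:
        m=(n>lo)&(n<hi)&(s>max(.38,smin))&(s<.53)&(X[:,2]>.0285)&(X[:,2]<.038)
        bins=[(n[m&(abs(s-x)<.006)]) for x in np.arange(.40,.52,.012)]
        xs=np.array([x for x,b in zip(np.arange(.40,.52,.012),bins) if len(b)>8]);ys=np.array([(np.percentile(b,3)+np.percentile(b,97))/2 for b in bins if len(b)>8])
        k=np.polyfit(xs,ys,1);S0,S1=np.percentile(s[m],[.5,99.5]);sc=(S0+S1)/2;c=A*sc+N*np.polyval(k,sc)
        out.append((c,30-np.degrees(np.arctan(k[0])),(S0,S1),np.polyval(k,sc),ys.round(4)))
    return out
def pick(c,ang,off=0,zu=.005,op=.022):
    u=np.array([np.cos(np.radians(ang)),np.sin(np.radians(ang))]);p=c+u*off
    ctrl.set_gripper(op); ctrl.reach([*p,.12],down(ang+180)); ctrl.move_l([*p,.05]); h=ctrl.move_l([*p,zu+.015],speed=.05,threshold=6)
    s=ctrl.sense();print('down',h,s['ee_pos'].round(4),s['force'].round(1))
    if h: ctrl.move_l([*p,.06]); return False
    ctrl.set_gripper(0,30); ctrl.move_l([*p,.10]); s=ctrl.sense(); print('lift gap',s['finger_gap'],s['clock']); return s['finger_gap']>.011
def place(y,off=0,dy=0):
    R=down(TH+180); f=lambda xc,z: j2w(xc+off,y+dy,z)
    x0=-.048
    ctrl.move_l([*ctrl.sense()['ee_pos'][:2],.15],speed=.25); ctrl.reach(f(x0,.15),R); ctrl.move_l(f(x0,.062)); print('gap',ctrl.sense()['finger_gap'])
    h=ctrl.move_l(f(x0,.018+.0155),speed=.04,threshold=5); s=ctrl.sense();print('low',h,s['ee_pos'].round(4),s['force'].round(1))
    if s['ee_pos'][2]>.037: return False
    z=s['ee_pos'][2]+.0003
    h=ctrl.move_l(f(-.025,z),speed=.03,threshold=5); s=ctrl.sense(); e=s['ee_pos']; xj=JR.T@(e[:2]-JT);print('push',h,'xc',xj-[off,0],e[2],s['force'].round(1),s['finger_gap'],s['clock'])
    return h
E
python3 - <<'E'
from h import *
r=ribs('w5',[(.215,.255),(.256,.292),(.296,.33)])
for q in r: print(q)
c,ang=r[0][:2]
print(pick(c,ang))
E
```

```text
(array([0.5077707 , 0.02256483]), np.float64(32.87521383262262), (np.float64(0.39274381674921144), np.float64(0.5093056632468593)), np.float64(0.23434363876224087), array([0.2371, 0.2361, 0.2356, 0.2351, 0.2346, 0.234 , 0.2335, 0.2325,
       0.232 , 0.2315]))
(array([ 0.53060491, -0.0106249 ]), np.float64(31.1534793412408), (np.float64(0.39568739475943476), np.float64(0.5127223721732431)), np.float64(0.27450388974250084), array([0.2755, 0.2754, 0.2752, 0.275 , 0.2744, 0.2743, 0.2741, 0.274 ,
       0.2739, 0.2732]))
(array([ 0.54418121, -0.04795345]), np.float64(29.51931843586804), (np.float64(0.3808451900883344), np.float64(0.5137508603082939)), np.float64(0.31361950631595864), array([0.3133, 0.3132, 0.3129, 0.3128, 0.3142, 0.3145, 0.3147, 0.314 ,
       0.3135, 0.3136]))
down False [0.5077 0.0226 0.0199] [0.3 0.6 0.1]
lift gap 0.013764516648739615 32.75
True
```

Run:
```python
from h import *
print(place(.059))
```

```text
gap 0.013384043165150954
low True [0.4308 0.314  0.0332] [-1.  -0.1  4.4]
push True xc [-0.04876007  0.05887777] 0.033223890977328904 [ 0.  -0.2  5.1] 0.013594811852262703 35.9333
True
```

```bash
cat >> h.py <<'E'
def push(y,off=0,up=.0006,xt=-.025,th=4.5):
    f=lambda xc,z: j2w(xc+off,y,z)
    e=ctrl.sense()['ee_pos'];xj=JR.T@(e[:2]-JT)
    ctrl.move_l([e[0],e[1],e[2]+up],speed=.02); s=ctrl.sense();print('up',s['force'].round(1),s['ee_pos'][2].round(4)); z=s['ee_pos'][2]
    h=ctrl.move_l(f(xt,z),speed=.03,threshold=th); s=ctrl.sense(); xj=JR.T@(s['ee_pos'][:2]-JT);fj=JR.T@s['force'][:2]
    print('push',h,'xc',xj-[off,0],s['ee_pos'][2],'fj',fj.round(1),s['force'][2].round(1),s['finger_gap'],s['clock']); return h
def release(op=.022):
    ctrl.set_gripper(op); e=ctrl.sense()['ee_pos']; ctrl.move_l([e[0],e[1],.08],speed=.1); ctrl.move_l([e[0],e[1],.16],speed=.25)
E
python3 - <<'E'
from h import *
push(.059)
E
```

```text
up [-0.6 -0.3 -0.2] 0.0336
push True xc [-0.04339475  0.05868072] 0.03324597944621543 fj [ 0.1 -0.6] 4.0 0.013714070976231413 36.5833
```

Run:
```python
from h import *
push(.059,up=.0015)
```

```text
up [-0.6 -0.7 -0.4] 0.0346
push True xc [-0.04370137  0.05843016] 0.0337962160769754 fj [0.7 0.4] 1.5 0.013444866852271085 37.0917
```

Run:
```python
from h import *
for i in range(3):
    push(.059,up=.0003,xt=-.0435+.004*(i+1),th=9)
d=snap('wrist','w6')
```

```text
up [-0.4  0.1 -0.2] 0.034
push True xc [-0.04330936  0.05841468] 0.033277782194112884 fj [-0.7  0.2] 3.9 0.013712568784531384 37.55
up [-1.5 -0.8  2.7] 0.0336
push True xc [-0.04330351  0.0583043 ] 0.033197994358348915 fj [-1.6  0.3] 5.6 0.013430887006162875 38.0083
up [-1.4 -1.1  3. ] 0.0335
push True xc [-0.04324587  0.05823918] 0.0331900033153676 fj [-1.4 -0.2] 6.5 0.013475340349978404 38.4917
```

View pics/w6.png

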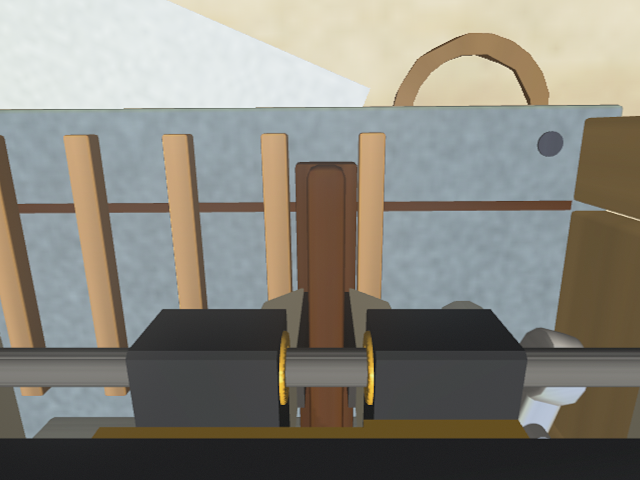

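Run:
```python
from h import *
for f in('w1','w3','w4'):
    X=cloud(load(f)).reshape(-1,3);q=(X[:,:2]-JT)@JR
    m=(X[:,2]>.0365)&(X[:,2]<.043)&(abs(q[:,1])<.07)&(q[:,0]<.06)&(q[:,0]>-.02);print(f,m.sum(),np.percentile(q[m,0],[1,5,50,95]).round(4) if m.sum()>20 else '')
d=load('w6')
for u,v,z in[(327,163,.046),(327,163,.03),(275,133,.027),(372,133,.027),(326,190,.046)]: print((JR.T@(at(d,u,v,z)[:2]-JT)).round(4))
```

```text
w1 2325 [0.0335 0.0343 0.0418 0.0585]
w3 3974 [0.0173 0.0182 0.0262 0.0585]
w4 3801 [0.0172 0.0182 0.0265 0.0585]
[-0.1043  0.0595]
[-0.1031  0.0594]
[-0.1141  0.0395]
[-0.1142  0.0766]
[-0.095   0.0591]
```

```bash
sed -i 's/x0=-.048/x0=-.051/; s/h=ctrl.move_l(f(-.025,z),speed=.03,threshold=5).*$/return True/; /^    return h$/d' h.py; sed -n '/^def place/,/^def push/p' h.py
python3 - <<'E'
from h import *
release()
r=ribs('w5',[(.256,.292)])[0]
if pick(r[0],r[1]) and place(.021):
    for i in range(2): push(.021,up=.0008,xt=-.040,th=8)
    d=snap('wrist','w7')
    for u,v in [(327,163)]: print((JR.T@(at(d,u,v,.04)[:2]-JT)).round(4))
E
```

```text
def place(y,off=0,dy=0):
    R=down(TH+180); f=lambda xc,z: j2w(xc+off,y+dy,z)
    x0=-.051
    ctrl.move_l([*ctrl.sense()['ee_pos'][:2],.15],speed=.25); ctrl.reach(f(x0,.15),R); ctrl.move_l(f(x0,.062)); print('gap',ctrl.sense()['finger_gap'])
    h=ctrl.move_l(f(x0,.018+.0155),speed=.04,threshold=5); s=ctrl.sense();print('low',h,s['ee_pos'].round(4),s['force'].round(1))
    if s['ee_pos'][2]>.037: return False
    z=s['ee_pos'][2]+.0003
    return True
def push(y,off=0,up=.0006,xt=-.025,th=4.5):
down False [ 0.5306 -0.0106  0.0199] [0.  0.4 0.3]
lift gap 0.01370214786879663 43.9083
gap 0.013642284224147665
low True [0.4461 0.2791 0.0333] [-0.8 -0.3  6.1]
up [ 0.3  0.1 -1.8] 0.0339
push True xc [-0.0429146   0.02073617] 0.033255428944825915 fj [0.5 0.3] 3.9 0.013423702932855459 47.4833
up [ 0.3 -0.1 -0.7] 0.0339
push False xc [-0.0427812   0.02060315] 0.033299208005579756 fj [-6.8 -1.2] 6.0 0.013603394887299908 47.9833
[-0.1036  0.0218]
```

Run:
```python
from h import *
release()
ctrl.reach([.53,.02,.24],down(212)); d=snap('wrist','w8')
for f in('w5','w8'):
  r=ribs(f,[(.296,.33)],.452)[0]; print(r)
e=load('w5')['image'].astype(int);print(np.abs(e-d['image'].astype(int))[90:265,170:270].mean())
print(ctrl.sense()['clock'])
```

```text
(array([ 0.57552322, -0.03039157]), np.float64(31.323993322971837), (np.float64(0.4525461687895711), np.float64(0.5138977275217124)), np.float64(0.31408148094663757), array([0.3149, 0.3145, 0.3147, 0.314 , 0.3135, 0.3136]))
(array([ 0.57616606, -0.03163263]), np.float64(32.397582036999765), (np.float64(0.45222338075423163), np.float64(0.5140928742167264)), np.float64(0.3154776893722013), array([0.3167, 0.3166, 0.3161, 0.3156, 0.3149, 0.3143]))
13.471409523809523
50.675
```

Run:
```python
from h import *
r=ribs('w8',[(.296,.33)],.452)[0]; ang=31.8
u=np.array([np.cos(np.radians(ang)),np.sin(np.radians(ang))]); p=r[0]+u*.013; R=down(ang+180); print(p)
ctrl.set_gripper(.022); ctrl.reach([*p,.17],R)
h=ctrl.move_l([*p,.05],threshold=8); print(h,ctrl.sense()['ee_pos'])
if not h:
    h=ctrl.move_l([*p,.020],speed=.05,threshold=6); s=ctrl.sense();print(h,s['ee_pos'],s['force'].round(1))
    if not h:
        ctrl.set_gripper(0,35); s=ctrl.sense();print(s['finger_gap'],s['force'].round(1))
        h=ctrl.move_l([*p,.10],speed=.06,threshold=15); s=ctrl.sense();print(h,s['finger_gap'],s['force'].round(1),s['clock'])
```

```text
[ 0.58721466 -0.0247822 ]
False [ 0.58819735 -0.02452346  0.05120952]
False [ 0.58720563 -0.02472087  0.01985199] [0.8 0.8 0.4]
0.01352424368406045 [-0.5 -0.7  0.8]
False 0.013779477571164529 [-0.   0.7 -1.3] 54.8667
```

Run:
```python
from h import *
if place(-.017,off=.040):
    for i in range(2): push(-.017,off=.040,up=.0008,xt=-.040,th=8)
    d=snap('wrist','w9')
```

```text
gap 0.013296329006877656
low True [0.4993 0.2646 0.0333] [-0.  -0.6  5.3]
up [ 0.3  0.1 -0.5] 0.0339
push True xc [-0.04158059 -0.017073  ] 0.03330548654448501 fj [0.3 0.6] 4.8 0.013234894442556109 58.5167
up [ 0.1  0.1 -1.9] 0.0338
push False xc [-0.04151091 -0.01709413] 0.03342708733388812 fj [-5.1 -0.5] 3.4 0.013983946511368237 59.025
```

Run:
```python
from h import *
release()
p=j2w(.01,0.0,.26);ctrl.reach(p,down(TH+180)); d=snap('wrist','w10'); print(ctrl.sense()['clock'])
X=cloud(d).reshape(-1,3);q=(X[:,:2]-JT)@JR
for y in(-.017,.021,.059):
    m=(abs(q[:,1]-y)<.005)&(X[:,2]>.042)&(X[:,2]<.051)&(q[:,0]<.04);print(y,m.sum(),np.percentile(q[m,0],[1,99]).round(4),np.percentile(X[m,2],[2,50,98]).round(4))
```

```text
61.1
-0.017 1664 [-0.1014  0.0156] [0.0449 0.047  0.0487]
0.021 1664 [-0.1013  0.0157] [0.0451 0.047  0.0486]
0.059 1647 [-0.1013  0.0146] [0.0453 0.0471 0.0487]
```

View pics/w10.png

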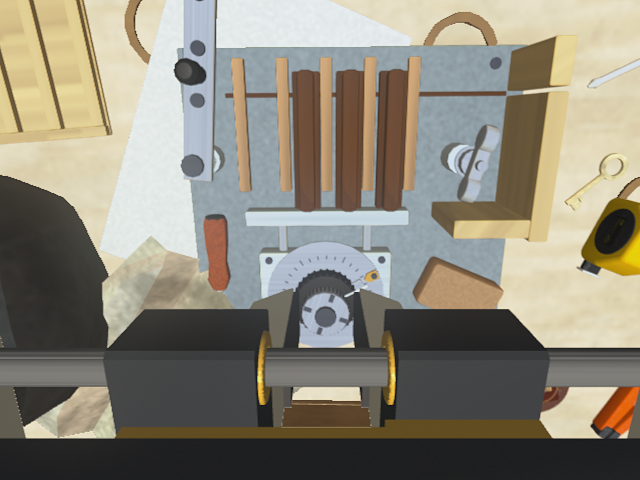

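Run:
```python
from h import *
d=load('w10');X=cloud(d).reshape(-1,3);q=(X[:,:2]-JT)@JR;pv=np.array([-.03,-.105])
m=(X[:,2]>.089)&(X[:,2]<.099)&(np.hypot(*(q-pv).T)<.085)&(q[:,0]<-.06)
k=np.r_[(q[m].min(0)+q[m].max(0))/2];v=k-pv;phi=180-np.degrees(np.arctan2(v[1],v[0]))%360
print(m.sum(),k,np.linalg.norm(v),phi,q[m].max(0)-q[m].min(0))
# nut blade
m=(X[:,2]>.086)&(X[:,2]<.1)&(np.hypot(q[:,0]+.03,q[:,1]-.12)<.035);c=q[m]-q[m].mean(0);w,V=np.linalg.eigh(c.T@c);print('nut',q[m].mean(0),np.degrees(np.arctan2(V[1,1],V[0,1])),X[m,2].max())
# nudge pull in slot 4
ctrl.set_gripper(0.0,20); R=down(TH+180)
ctrl.reach(j2w(-.135,.059,.12),R); ctrl.move_l(j2w(-.135,.059,.033))
h=ctrl.move_l(j2w(-.095,.059,.033),speed=.03,threshold=6); s=ctrl.sense();print(h,JR.T@(s['ee_pos'][:2]-JT),JR.T@s['force'][:2],s['force'][2],s['clock'])
e=j2w(-.135,.059,.033);ctrl.move_l(e);
for y in (.021,-.017):
    ctrl.move_l(j2w(-.135,y,.033))
    h=ctrl.move_l(j2w(-.095,y,.033),speed=.03,threshold=6); s=ctrl.sense();print(h,JR.T@(s['ee_pos'][:2]-JT),JR.T@s['force'][:2],s['force'][2],s['clock'])
    ctrl.move_l(j2w(-.135,y,.033))
ctrl.move_l(j2w(-.135,-.017,.13))
```

```text
455 [-0.09639336 -0.09892561] 0.06667065647572337 5.227494046030927 [0.01731081 0.017691  ]
nut [-0.03104172  0.11812647] 164.94934361828058 0.09702583212332427
True [-0.11476217  0.05884454] [-0.06717585 -0.83036696] -0.1890874730383155 64.0333
True [-0.11448795  0.0209344 ] [ 0.74851145 -0.18631943] 0.33930831542232454 65.5083
True [-0.11422866 -0.01698795] [-0.06661512 -0.31156961] 1.5121548920478483 66.9833
```

Run:
```python
from h import *
pv=np.array([-.0303,-.1053]); r=.0678; z=.0705
def K(phi): a=np.radians(180-phi); return j2w(*(pv+r*np.array([np.cos(a),np.sin(a)])),z)
p0=5.3; p=K(p0); R=lambda f: down(TH+180-(f-p0))
ctrl.set_gripper(.045); ctrl.reach([p[0],p[1],.14],R(p0)); h=ctrl.move_l(p,speed=.08,threshold=8); print(h)
if not h:
    ctrl.set_gripper(0,25); s=ctrl.sense();print(s['finger_gap'],s['force'].round(1))
    for f in np.arange(15,94,6.0):
        h=ctrl.move_l(K(f),speed=.08,rot=R(f),threshold=14); s=ctrl.sense()
        print(f,h,(JR.T@s['force'][:2]).round(1),s['wrist_torque'][2].round(2),s['finger_gap'].round(4),s['clock'])
        if h and f<85: break
        if h: break
```

```text
False
0.017142938900978406 [-1.  -1.   3.2]Traceback (most recent call last):
  File "<stdin>", line 10, in <module>
AttributeError: 'float' object has no attribute 'round'
```

Run:
```python
from h import *
pv=np.array([-.0303,-.1053]); r=.0678; z=.0705
def K(phi): a=np.radians(180-phi); return j2w(*(pv+r*np.array([np.cos(a),np.sin(a)])),z)
p0=5.3; R=lambda f: down(TH+180-(f-p0))
for f in list(np.arange(21,88,6.0))+[89,91,93]:
    h=ctrl.move_l(K(f),speed=.08,rot=R(f),threshold=14); s=ctrl.sense()
    print(f,h,(JR.T@s['force'][:2]).round(1),round(s['wrist_torque'][2],2),round(s['finger_gap'],4),round(s['clock'],1))
    if h: break
```

```text
21.0 False [-0.2  0.7] -0.04 0.0166 71.5
27.0 False [0.7 1.4] 0.02 0.0168 71.8
33.0 False [-0.   0.4] -0.01 0.0169 72.1
39.0 False [0.7 1.3] -0.04 0.0172 72.3
45.0 False [0.9 0.6] 0.0 0.017 72.6
51.0 False [0.5 0.2] -0.04 0.0169 72.8
57.0 False [-0.4  0.7] -0.03 0.0169 73.1
63.0 False [0.2 0.6] -0.04 0.0169 73.4
69.0 False [0.3 0.6] -0.02 0.0168 73.6
75.0 False [0.4 0.7] 0.01 0.017 73.9
81.0 False [1.8 1.3] 0.0 0.017 74.1
87.0 False [1.  2.5] -0.0 0.0168 74.4
89 False [1.  3.3] 0.03 0.0166 74.6
91 False [0.6 3.3] 0.02 0.0174 74.9
93 False [-2.9  3.3] 0.16 0.017 75.1
```

Run:
```python
from h import *
pv=np.array([-.0303,-.1053]); r=.0678; z=.0705
def K(phi): a=np.radians(180-phi); return j2w(*(pv+r*np.array([np.cos(a),np.sin(a)])),z)
p0=5.3; R=lambda f: down(TH+180-(f-p0))
for f in [95,97,99]:
    h=ctrl.move_l(K(f),speed=.08,rot=R(f),threshold=14); s=ctrl.sense()
    print(f,h,(JR.T@s['force'][:2]).round(1),round(s['wrist_torque'][2],2),round(s['finger_gap'],4),round(s['clock'],1))
    if h or (JR.T@s['force'][:2])[0]<-9: break
ctrl.set_gripper(.045); e=ctrl.sense()['ee_pos']; ctrl.move_l([e[0],e[1],.15])
p=j2w(.03,.06,.27);ctrl.reach(p,down(TH+180)); d=snap('wrist','w11')
X=cloud(d).reshape(-1,3);q=(X[:,:2]-JT)@JR
m=(X[:,2]>.058)&(X[:,2]<.07)&(q[:,1]>-.1)&(q[:,1]<.16)&(abs(q[:,0]+.03)<.06)
for y in(-.08,0,.04,.08,.1): b=m&(abs(q[:,1]-y)<.006); print(y,np.percentile(q[b,0],[2,98]).round(4) if b.sum()>5 else 0)
m=(X[:,2]>.086)&(X[:,2]<.1)&(np.hypot(q[:,0]+.03,q[:,1]-.12)<.035);c=q[m]-q[m].mean(0);w,V=np.linalg.eigh(c.T@c);print('nut',q[m].mean(0),(q[m].min(0)+q[m].max(0))/2,np.degrees(np.arctan2(V[1,1],V[0,1])),np.percentile(X[m,2],[50,99]),ctrl.sense()['clock'])
```

```text
95 False [-8.9  2.7] 0.2 0.0171 75.4
97 False [-14.4   2.7] 0.11 0.0166 75.6
-0.08 [-0.0398 -0.0171]
0 [-0.0404 -0.0177]
0.04 [-0.0411 -0.0176]
0.08 [-0.041  -0.0175]
0.1 [-0.0409  0.0216]
nut [-0.03064357  0.11860962] [-0.02974703  0.11880559] 165.26593135574464 [0.09175052 0.09618764] 78.25
```

Run:
```python
from h import *
c=j2w(-.0302,.1193,0)[:2]; a0=TH+165.2
P=lambda a: np.r_[c,.070-.005/3.6*np.radians(a0-a)]
ctrl.set_gripper(.03); ctrl.reach([*c,.15],down(a0)); print(ctrl.sense()['q'].round(0))
h=ctrl.move_l(P(a0),speed=.08,threshold=8); print(h,ctrl.sense()['ee_pos'])
if not h:
    ctrl.set_gripper(0,60); s=ctrl.sense();print(s['finger_gap'],s['force'].round(1),s['wrist_torque'].round(2))
    for a in np.arange(a0-15,a0-166,-15):
        try: ctrl.move_l(P(a),rot=down(a))
        except ctrl.PlanningError as e: print('plan',a,e); break
        s=ctrl.sense(); print(round(a0-a),round(a),s['force'].round(1),round(s['wrist_torque'][2],2),round(s['finger_gap'],4),round(s['clock'],1),s['q'][6].round(0))
        if abs(s['wrist_torque'][2])>.8: break
```

```text
[-31.  24. -17. 106.   9.  52.  51.]
False [0.41902933 0.37641942 0.07052271]
0.019026297098683344 [-0.3 -2.7  3.4] [-0.68 -0.1   0.02]
15 178 [-0.  -3.9  6.7] -0.15 0.0195 81.3 36.0
30 163 [ 1.9 -3.7  5.6] -0.06 0.0189 81.7 24.0
45 148 [ 1.2 -4.2  5.3] -0.04 0.0191 82.1 11.0
60 133 [ 0.6 -5.2  6.9] -0.09 0.0195 82.5 -2.0
75 118 [-0.1 -4.6  6.6] -0.06 0.0189 83.0 -14.0
90 103 [ 0.1 -4.2  6.9] -0.06 0.0189 83.4 -27.0
105 88 [-0.1 -4.1  7.1] -0.11 0.0194 83.8 -40.0
120 73 [-1.1 -4.1  7.7] -0.09 0.0192 84.2 -52.0
135 58 [ 0.2 -5.   7.8] -0.04 0.019 84.6 -65.0
150 43 [-0.7 -4.3  8.3] -0.06 0.0192 85.0 -77.0
165 28 [-1.1 -5.7  9. ] -0.06 0.0188 85.4 -89.0
```

```bash
cat >> h.py <<'E'
def nut(fn):
    ctrl.reach(j2w(.03,.06,.27),down(TH+180)); d=snap('wrist',fn)
    X=cloud(d).reshape(-1,3);q=(X[:,:2]-JT)@JR
    m=(X[:,2]>.081)&(X[:,2]<.1)&(np.hypot(q[:,0]+.03,q[:,1]-.12)<.035);c=q[m]-q[m].mean(0);w,V=np.linalg.eigh(c.T@c)
    print('nut',m.sum(),q[m].mean(0).round(4),((q[m].min(0)+q[m].max(0))/2).round(4),np.degrees(np.arctan2(V[1,1],V[0,1])),np.percentile(X[m,2],[50,97]),ctrl.sense()['clock'])
    return np.degrees(np.arctan2(V[1,1],V[0,1]))
E
python3 - <<'E'
from h import *
ctrl.set_gripper(.03); e=ctrl.sense()['ee_pos']; ctrl.move_l([e[0],e[1],.15]); nut('w12')
E
```

```text
nut 1126 [-0.0306  0.1183] [-0.0298  0.1191] -179.92115976934346 [0.08778918 0.09562731] 89.15
```

Run:
```python
from h import *
X=None
for f in('w11','w12'):
    X=cloud(load(f)).reshape(-1,3);q=(X[:,:2]-JT)@JR;rr=np.hypot(q[:,0]+.03,q[:,1]-.1195)
    print(f,[np.percentile(X[(rr>lo)&(rr<hi)&(X[:,2]>.075),2],[50,90]).round(4) for lo,hi in((0,.005),(.018,.025),(.025,.03))], 'strap',np.median(X[(abs(q[:,0]+.03)<.01)&(abs(q[:,1]-.04)<.01)&(X[:,2]>.05)&(X[:,2]<.07),2]))
c=j2w(-.0302,.1193,0)[:2]; a0=TH+180
ctrl.set_gripper(.03); ctrl.reach([*c,.15],down(a0)); h=ctrl.move_l([*c,.069],speed=.08,threshold=8); print(h,ctrl.sense()['ee_pos'])
if not h:
    ctrl.set_gripper(0,60); s=ctrl.sense();print(s['finger_gap'],s['force'].round(1),s['wrist_torque'].round(2))
    for a in np.arange(a0-5,a0-46,-5):
        ctrl.move_l([*c,.069-.0014*np.radians(a0-a)],rot=down(a)); s=ctrl.sense(); print(round(a0-a),s['force'].round(1),round(s['wrist_torque'][2],2),round(s['finger_gap'],4),round(s['clock'],1))
        if abs(s['wrist_torque'][2])>.8: break
```

```text
w11 [array([0.0947, 0.096 ]), array([0.0939, 0.3534]), array([0.353 , 0.3594])] strap 0.06476114302045965
w12 [array([0.0946, 0.0961]), array([0.0895, 0.0907]), array([0.3514, 0.3595])] strap 0.060845576984991295
False [0.41903306 0.37640366 0.06953269]
0.01745334860821996 [ 1.2 -3.1  4.4] [-0.5  -0.22  0.03]
5 [ 1.8 -2.8  6.2] -0.02 0.0175 91.8
10 [ 1.3 -2.6  5.8] -0.07 0.0174 92.1
15 [ 1.4 -3.8  6.4] 0.01 0.018 92.3
20 [ 2.1 -3.8  6.3] -0.01 0.0176 92.6
25 [ 1.8 -4.4  5.4] -0.03 0.0173 92.8
30 [ 2.  -4.   7.5] 0.27 0.0177 93.1
35 [ 4.6 -4.1  4.8] -0.14 0.0177 93.3
40 [ 4.8 -5.   6.4] 0.26 0.0176 93.6
45 [ 4.2 -5.2  7.4] 0.75 0.0173 93.8
```

Run:
```python
from h import *
ctrl.set_gripper(.03); e=ctrl.sense()['ee_pos']; ctrl.move_l([e[0],e[1],.15]); nut('w13')
X=cloud(load('w13')).reshape(-1,3);q=(X[:,:2]-JT)@JR
print('strap',np.median(X[(abs(q[:,0]+.03)<.01)&(abs(q[:,1]-.04)<.01)&(X[:,2]>.05)&(X[:,2]<.07),2]))
for y in(-.017,.021,.059):
    m=(abs(q[:,1]-y)<.005)&(X[:,2]>.042)&(X[:,2]<.051)&(q[:,0]<.04)&(q[:,0]>-.12);print(y,np.percentile(q[m,0],[1,99]).round(4))
```

```text
nut 1122 [-0.0305  0.1186] [-0.0299  0.1187] 154.11166555399194 [0.08718505 0.09541513] 95.8667
strap 0.06025130867906536
-0.017 [-0.1012  0.0159]
0.021 [-0.1011  0.0152]
0.059 [-0.1018  0.0152]
```

View pics/w13.png

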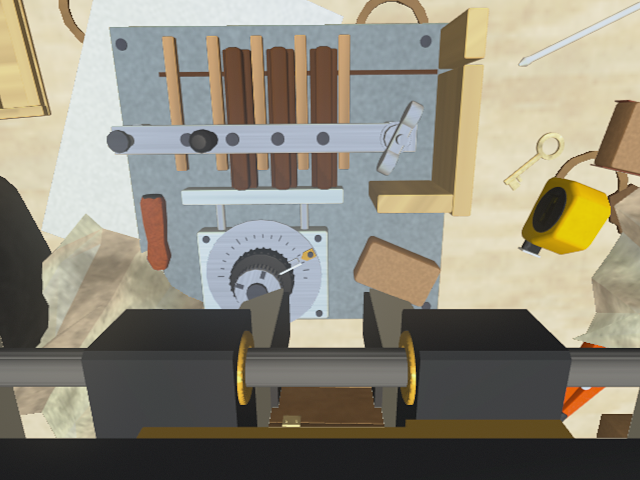

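```bash
python3 -c "
from h import *
print(ctrl.hand_in())"
```

```text
the job is handed in; nothing more can be done
None
```

I handed the job in at about 96 s of the 208 s allowed: the dial is at the brass marker, the lock ring is tight, the three pulls that were present lie in slots 2–4 against the stop, and the strap is home under the tightened wing nut; no verdict was shown.

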